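Mount three museum finds on their display supports

TASK

Put these three finds on their display supports for the showcase: lay the small brown bottle that is lying down in the sloping cradle with its neck in the small lower fork, lean the whole square tile on the two-pronged easel, centred and facing the easel's front with its edge on both ledges, and stand the small grooved-rim jar upright in the middle of the slender column. Set each down gently, never letting it drop, and let go of it; do not push the other finds out of place or knock them over.

Things in the scene. Friction and masses are not known exactly. Their poses are not given: they have to be found in the camera images.
- bottle_mid (a point): the lying brown stoneware bottle, 140 mm long, 0.2 kg: round body 44 mm across, 85 mm long, a 15 mm shoulder, a 40 mm neck 20 mm across with a 26 mm lip. This point is on its axis, 45 mm from its base, near its balance point; x runs along it to the mouth. It starts level in the grey V blocks, axis 36 mm above the table, free to grasp between the blocks
- bottle_mouth (a point): the centre of the bottle's mouth, on its axis, 95 mm from bottle_mid
- tile_mid (a point): the square white tile, 84 x 84 x 10 mm, about 0.14 kg: its centre; x is the normal of its face (both faces alike), z points up along the tile. It starts upright in one of the two slots of the wooden rack, its lower edge 8 mm above the table
- jar_mid (a point): the small white straight-sided jar with a groove under its rim, 46 mm across and 58 mm high, foot 40 mm across, about 0.12 kg; its centre, half-way up; z is up. It starts on the cork mat between the phial and the inkwell
- cradle_seat (a point): where bottle_mid is when the bottle lies in the cradle, 100 mm above the table. x is level and points from the cradle's large fork to its small one; the bottle's axis lies over it, sloping down 12 degrees towards the small fork. The forks stand 32 mm behind and 68 mm ahead of this point along the sloping axis
- cradle_mouth (a point): where the bottle's mouth is when the bottle lies in the cradle
- easel_seat (a point): where the tile's centre is when the tile is on the easel, 111 mm above the table. z is up; x is level and points out of the easel's front; the tile leans back 20 degrees towards -x, so that its front face looks towards +x and 20 degrees upwards
- column_top (a point): the centre of the flat round top of the slender white column, 36 mm across and 140 mm above the table, on a shaft 28 mm across with a foot 90 mm across
- cradle: the sloping cradle: dark steel on a white base 150 x 60 mm, 12 mm high (centred 12 mm to its +x); two 90 degree V forks, 8 mm thick, on thin stems, a large one for the bottle's body and a small, lower one for its neck. Origin under cradle_seat at table height, axes as cradle_seat
- easel: the tile easel: white base 110 x 90 mm, 10 mm high, with two dark steel L-shaped prongs 54 mm apart. Their backs are 8 mm wide and reach 62 mm up the tile's back, with 46 mm open between them; each ledge, square to the back, is 20 mm deep and ends in a lip 8 mm high. Origin at the centre of its underside, axes as easel_seat
- column: the column as a whole; origin at the centre of its underside
- bottle: the bottle as a whole; origin and axes as bottle_mid
- tile: the tile as a whole; origin at the middle of its lower edge, axes as tile_mid
- jar: the jar as a whole; origin at the centre of its underside
- blocks: fixed grey pair of V blocks, each 14 mm thick and at most 70 mm wide, 25 mm high, centred 34 mm behind and 28 mm ahead of the bottle's mid point along the bottle; origin under bottle_mid at table height
- rack: fixed wooden rack 90 x 90 mm, 30 mm high, with two slots 14 mm wide and 22 mm deep along its y, at x = -24 and +24 mm; one holds the tile, the other the shard; origin at the centre of its underside
- mat: fixed cork mat 150 x 80 x 4 mm; the jar stands near its centre, the phial about 55 mm to its -x and the inkwell about 55 mm to its +x; origin at the centre of its underside
- phial: bystander: small white corked bottle, 32 mm across, 56 mm high, on the mat; origin under its foot
- inkwell: bystander: squat brown inkwell, 38 mm across, 42 mm high, on the mat; origin under its foot
- shard_mid (a point): bystander: broken white tile piece, 50 mm wide, 66 mm high, 10 mm thick, upright in the rack's other slot, 48 mm from the tile; its centre; z is up
- flagon: bystander: tall brown bottle standing, 68 mm across, 190 mm high; origin under its foot
- pot: bystander: white cup-shaped pot, 76 mm across, 95 mm high; origin under its foot
- bowl: bystander: small white bowl, 68 mm across, 35 mm high; origin under its foot
- candlestick: bystander: brass candlestick, foot 60 mm across, 85 mm high; origin under its foot
Mind the look-alikes: they are no part of the job. What is shaped like the tile but blue is not meant.

How it is judged:
By the outcome, as a careful person would: the job done as asked, in the order asked, and still so for the second after the job is handed in, with the robot touching nothing.
It also fails if it takes over 72 s, if anything falls off the work surface, if the arm or the gripper's body presses on something with over 40 N, if the wrist force passes 120 N, or if a joint passes its speed limit or range.

ROBOT

A 6-joint arm with a two-finger parallel gripper is mounted at the origin on the work surface. World frame = base frame: x ahead of the robot, y to its left, z up, the work surface at z = 0. Lengths are in m, angles in rad, forces in N, time in s.
With the tool pointing down it reaches from about 0.275 to 0.825 m from the base axis. Payload 4.9 kg.
Tool frame: the origin (TCP) lies midway between the tips of the shut fingers; the grasp point (between the pads) lies 19 mm behind it (grip_point_offset is the distance from the TCP to the grasp point, in m); z points along the fingers, y is the line along which they close (so a half turn about z gives the same grasp; the last joint's range is limited). The gripper opens to 85 mm and grips with 20 to 120 N. Pads are 22 mm wide; open, the fingers measure 114 mm over their backs; the gripper's body (76 mm by 85 mm) begins 54 mm behind the grasp point. The pads swing forward as they close: fully open they stand 13 mm farther back than shut.
Start: joints at [-1.363, 0.326, -0.193, 1.052, 0, 1.437], TCP at [0.184, -0.518, 0.231] pointing down, gripper open.
Joint ranges: [-2.65, 2.65], [-0.97, 1.79], [-1.3, 1.35], [-1.93, 2.1], [-1.47, 1.37], [-3.14, 3.14]. Speed limits (rad/s): [2.57, 2.57, 3.14, 3.14, 3.14, 3.14].

INTERFACE

Orientations are given as a rotation vector (axis times angle).
In Python, from cell import * gives the robot as it stands. Calls block until the motion is done:
- movep(position, orientation): joint-space move of the TCP to a pose.
- move_l(position, velocity=0.15, rot=None, until_force=None): straight line of the TCP; rot=None keeps the orientation; velocity is the mean speed in m/s. With until_force (N) it stops when the force on the tool has changed by that much, and returns True; else False.
- set_joints(angles): joint-space move.
- let_go() and grab(newtons=None): open the fingers fully, or close them until they stop; newtons is the grip in N (None keeps the last).
- sleep(seconds).
- ik(position, orientation): joint angles nearest the present ones, or None.
- get_state(): the state.
- grab_frame(name): name is "side" or "top"; returns a dict with "img" (420x560x3 uint8, red, green, blue), "fx", "fy", "cx", "cy" (pixels), "cam_to_world" (4x4, takes a point from camera to world coordinates). Camera axes: x right, y down, z forward; pixel columns grow to the right and rows downward; lengths in m; the calibration is good to about 2 mm. A picture is of the moment at which its call begins. There is no depth.
A pose or a line that the arm cannot do raises MotionError and nothing moves.
- sign_off(): hands the job in; it is judged then, once.
Trained networks look in the newest picture that a camera, given by its name, has taken for a name from the list of things; names that differ only in an ending like _2 or _b are one class to them, and where a whole thing is asked for, a point or a joint stands for the part that bears it (a point fixed in the world has none). Each returns a list of dicts, best first, with "score" (0 to 1); they miss things now and then, are a little off and sometimes report something else, mostly with a low value. They report only what shows in the picture. A call takes as long as a camera call. They do not tell look-alikes from the thing itself.
- spot_in(camera, name): "centre" ([column, row] in pixels, amid what is visible of it).
- silhouettes(camera, name): "mask" (420x560 bool, what is visible of it) and "centre" ([column, row] in pixels, amid what is visible of it).
- tip_of(camera, name): "centre" ([column, row] in pixels: a listed point, or the origin of a listed thing).
The state is a dict: "clock": time; "q": joint angles; "joint_velocities": joint speeds; "tau": joint torques, N m; "position": TCP position; "eef_rot": TCP orientation; "contact_force": force on the tool from outside, world axes, zero at the start; "wrist_torque": the same for the moment, N m; "finger_gap": opening from 0.0 (shut) to 1.0 (fully open); "grasp_force": force on a finger pad.
Only numpy, scipy, OpenCV 4.12 (cv2) and the standard library are available. Lean on these libraries where they do the work, as an engineer would, in place of code of your own. Each camera call takes 0.05 s, during which the arm holds its last target. There are 200 camera calls.

## Working session

There is one attempt and no reset: what is moved stays moved. The work goes in short steps, each a Python script; the robot and the scene stay as the last script left them, time stands still between calls to the robot, and variables do not carry over. Pictures are saved under pics/ and viewed, at most 10 in all, crops included, and the job is handed in when it is done.

```bash
mkdir -p pics; ls; python3 - <<'E'
from cell import *
import cv2, numpy as np
for c in("side","top"):
    f=grab_frame(c); cv2.imwrite(f"pics/{c}0.png",f["img"][:,:,::-1])
    print(c,f["fx"],f["cx"],f["cy"],np.round(f["cam_to_world"],3).tolist())
    for n in "bottle_mid bottle_mouth tile_mid tile jar_mid jar cradle_seat cradle_mouth cradle easel_seat easel column_top column blocks rack mat phial inkwell shard_mid flagon pot bowl candlestick".split():
        print(n,[(round(d["score"],2),*[round(float(v),1) for v in d["centre"]]) for d in tip_of(c,n)[:3]])
print(get_state()["clock"], get_state()["eef_rot"], grip_point_offset)
E
```

```text
pics
side 498.75233341294984 276.5918061617032 212.89762735273433 [[-0.737, -0.458, 0.496, -0.204], [-0.675, 0.513, -0.53, 0.71], [-0.012, -0.726, -0.688, 1.044], [0.0, 0.0, 0.0, 1.0]]
bottle_mid [(0.62, 336.0, 203.1)]
bottle_mouth [(0.67, 337.5, 201.1), (0.22, 216.8, 292.9)]
tile_mid [(0.92, 228.5, 300.0), (0.91, 262.6, 323.2), (0.52, 205.6, 348.6)]
tile [(0.76, 207.8, 353.3), (0.6, 229.4, 307.9)]
jar_mid [(0.85, 271.3, 235.8)]
jar [(0.71, 271.1, 241.4), (0.27, 351.6, 136.3)]
cradle_seat [(0.89, 228.0, 182.7), (0.73, 271.8, 243.3)]
cradle_mouth []
cradle [(0.71, 231.6, 206.9)]
easel_seat [(0.66, 148.9, 291.6)]
easel [(0.62, 158.6, 318.3)]
column_top [(0.56, 349.7, 139.3)]
column [(0.97, 350.0, 174.0)]
blocks []
rack [(0.84, 225.8, 305.6), (0.41, 272.0, 243.8)]
mat [(0.24, 228.5, 181.5)]
phial [(0.75, 277.7, 256.4), (0.44, 292.6, 190.9)]
inkwell [(0.34, 268.6, 244.7)]
shard_mid [(0.49, 215.1, 294.1), (0.34, 224.9, 305.4)]
flagon [(0.73, 273.6, 177.7), (0.67, 271.0, 241.5), (0.62, 179.2, 249.3)]
pot [(0.85, 273.0, 179.1), (0.32, 336.7, 203.4)]
bowl [(0.69, 205.2, 256.6), (0.36, 277.6,
[... 789 characters left out ...]
6.3, 209.3), (0.19, 280.2, 147.8)]
easel [(0.91, 137.8, 217.2), (0.52, 264.3, 226.4)]
column_top [(0.56, 427.9, 200.4)]
column [(0.8, 407.6, 210.0), (0.64, 264.7, 225.3), (0.27, 268.1, 220.5)]
blocks [(0.81, 360.5, 235.0)]
rack [(0.57, 186.3, 242.7)]
mat [(0.74, 267.9, 224.4), (0.16, 213.1, 190.8)]
phial [(0.5, 261.6, 241.1), (0.26, 405.7, 212.7)]
inkwell [(0.6, 274.6, 209.7)]
shard_mid [(0.7, 180.1, 235.0)]
flagon [(0.75, 199.6, 161.8), (0.48, 286.0, 179.1)]
pot [(0.77, 348.8, 150.2), (0.2, 356.5, 237.0)]
bowl [(0.97, 210.9, 191.3), (0.63, 286.4, 181.3)]
candlestick [(0.72, 336.8, 184.3), (0.3, 179.4, 234.2), (0.25, 182.0, 251.3)]
2.4 [-3.09580792e+00 -5.34284160e-01  1.04347140e-05] 0.0187
```

```bash
python3 - <<'E'
import cv2
for c,(x0,y0,w,h) in dict(side=(120,110,260,250),top=(100,120,340,190)).items():
    i=cv2.imread(f"pics/{c}0.png")[y0:y0+h,x0:x0+w]
    s=min(800/w,600/h); cv2.imwrite(f"pics/{c}0z.png",cv2.resize(i,None,fx=s,fy=s,interpolation=cv2.INTER_CUBIC)); print(s)
E
```

```text
2.4
2.3529411764705883
```

View pics/side0z.png

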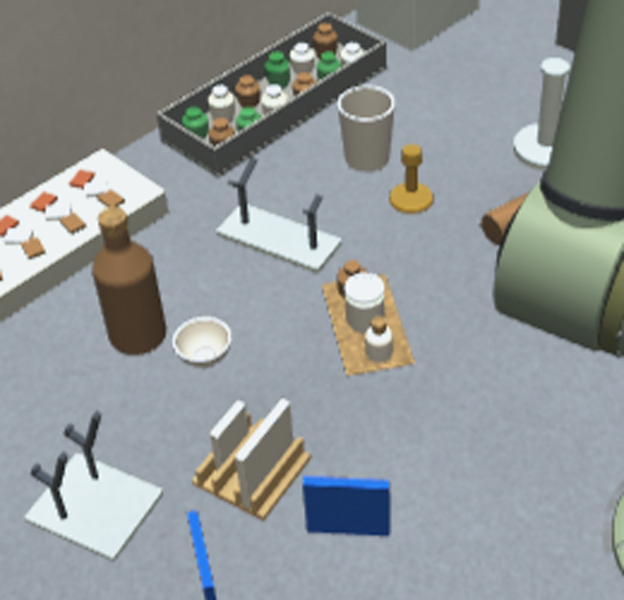

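View pics/top0z.png

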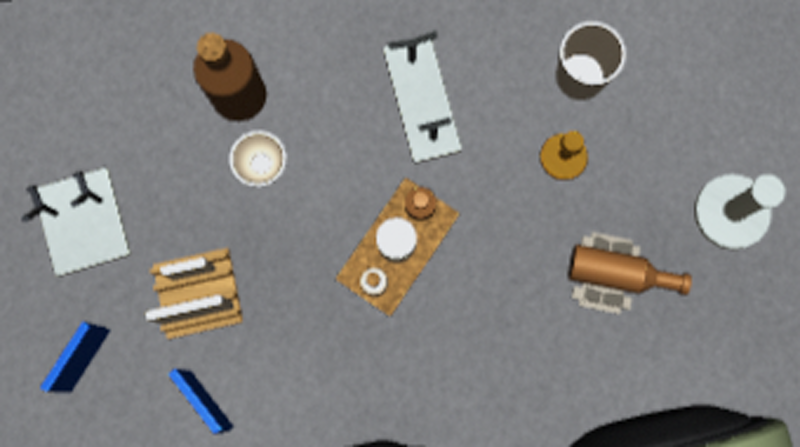

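In the side crop, the white tile stands in the rack's slot nearer the camera, at full-picture px (229,300), with the shard behind it at (215,294). The two blue plates, at (262,323) and (206,349), are look-alikes and are rejected because they are blue. In the top crop:
- **Bottle:** the only lying bottle, full px (359,234), mouth to the right.
- **Jar:** the white disc in the middle of the mat, (268,221), between the phial (261,240) and the inkwell (275,209).
- **Cradle:** at (280,162), large fork at the far end.
- **Easel:** at (138,217).
- **Column:** foot at (410,210).

The arm hides the bottle in the side view, so I'll move it aside and take silhouettes.

```bash
python3 - <<'E'
from cell import *
import cv2, numpy as np, pickle
q=list(get_state()["q"]); q[0]=-2.35; set_joints(q)
S={}
for c in("side","top"):
    f=grab_frame(c); S[c]=f; S[c]["sil"]={}; im=f["img"][:,:,::-1].copy(); cv2.imwrite(f"pics/{c}1.png",im)
    for n in "bottle tile jar cradle easel column rack mat".split():
        r=silhouettes(c,n)[:3]; S[c]["sil"][n]=r
        print(c,n,[(round(d["score"],2),*np.round(d["centre"]).astype(int),int(d["mask"].sum())) for d in r])
    big=cv2.resize(im,None,fx=3,fy=3,interpolation=cv2.INTER_CUBIC)
    for k,(n,r) in enumerate(S[c]["sil"].items()):
        if r:
            cs,_=cv2.findContours(cv2.resize(r[0]["mask"].astype(np.uint8),None,fx=3,fy=3,interpolation=0),0,2)
            cv2.drawContours(big,cs,-1,[(0,0,255),(255,0,0),(0,255,0),(255,0,255),(0,255,255),(255,255,0),(0,128,255),(128,0,128)][k],1)
    x0,y0,w,h=dict(side=(120,110,266,200),top=(100,120,340,200))[c]
    x0,y0,w,h=dict(side=(130,120,260,240),top=(100,120,340,190))[c]
    cr=big[3*y0:3*(y0+h),3*x0:3*(x0+w)]; s=min(800/cr.shape[1],600/cr.shape[0])
    cv2.imwrite(f"pics/{c}1o.png",cv2.resize(cr,None,fx=s,fy=s,interpolation=cv2.INTER_AREA))
pickle.dump(S,open("S.pkl","wb")); print(get_state()["clock"])
E
```

```text
side bottle [(0.61, np.int64(339), np.int64(196), 472)]
side tile [(0.8, np.int64(207), np.int64(346), 291), (0.78, np.int64(226), np.int64(295), 498), (0.69, np.int64(263), np.int64(322), 823)]
side jar [(0.64, np.int64(271), np.int64(234), 307)]
side cradle [(0.66, np.int64(235), np.int64(206), 873), (0.56, np.int64(337), np.int64(200), 535)]
side easel [(0.6, np.int64(155), np.int64(318), 1685)]
side column [(0.75, np.int64(269), np.int64(236), 343), (0.62, np.int64(350), np.int64(166), 676)]
side rack [(0.89, np.int64(229), np.int64(312), 595), (0.64, np.int64(339), np.int64(203), 478), (0.23, np.int64(228), np.int64(296), 474)]
side mat [(0.78, np.int64(269), np.int64(249), 536), (0.53, np.int64(340), np.int64(199), 573)]
top bottle [(0.74, np.int64(278), np.int64(158), 1030), (0.66, np.int64(363), np.int64(236), 721)]
top tile [(0.77, np.int64(185), np.int64(289), 283), (0.64, np.int64(180), np.int64(249), 258), (0.62, np.int64(132), np.int64(270), 369)]
top jar [(0.75, np.int64(269), np.int64(221), 283), (0.52, np.int64(338), np.int64(185), 296)]
top cradle [(0.73, np.int64(279), np.int64(160), 1072)]
top easel [(0.7, np.int64(138), np.int64(218), 1282)]
top column [(0.58, np.int64(410), np.int64(210), 887), (0.5, np.int64(362), np.int64(238), 741)]
top rack [(0.61, np.int64(361), np.int64(236), 622), (0.32, np.int64(136), np.int64(216), 1382)]
top mat [(0.75, np.int64(269), np.int64(231), 947)]
5.1833
```

View pics/side1o.png

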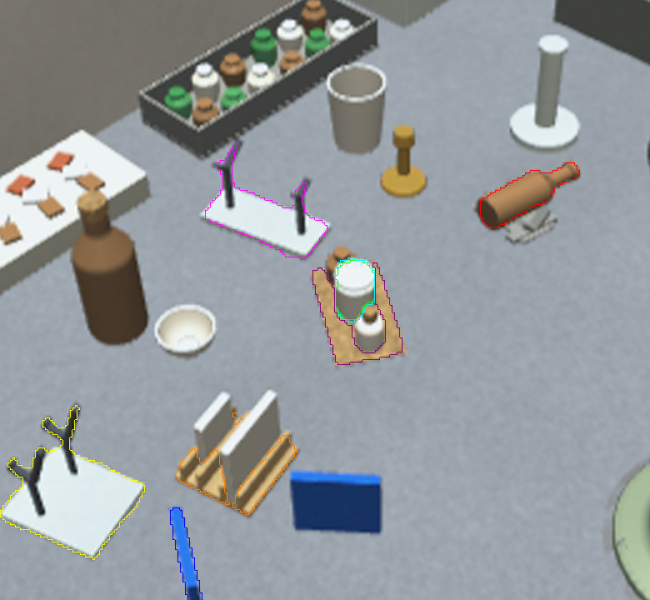

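View pics/top1o.png

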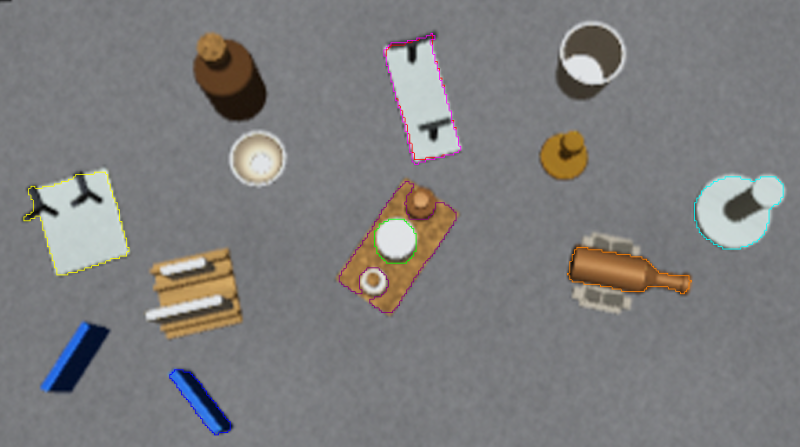

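```bash
cat > fit.py <<'E'
import numpy as np, cv2
from scipy.optimize import minimize
def project(F,P):
    T=F["cam_to_world"]; p=(P-T[:3,3])@T[:3,:3]
    return np.c_[F["fx"]*p[:,0]/p[:,2]+F["cx"],F["fy"]*p[:,1]/p[:,2]+F["cy"]]
def box(x0,x1,y0,y1,z0,z1): return np.array([[x,y,z] for x in(x0,x1) for y in(y0,y1) for z in(z0,z1)])/1e3
def ring(r,z,ax=2):
    a=np.linspace(0,2*np.pi,24,endpoint=False); c=np.c_[r*np.cos(a),r*np.sin(a),0*a+z]
    return (c if ax==2 else c[:,[2,0,1]])/1e3
def bar(a,b,w):  # thick bar from a to b, mm
    return np.vstack([box(-w/2,w/2,-w/2,w/2,-w/2,w/2)+np.array(p)/1e3 for p in(a,b)])
def render(F,parts,x,y,yaw):
    c,s=np.cos(yaw),np.sin(yaw); R=np.array([[c,-s,0],[s,c,0],[0,0,1]])
    im=np.zeros((1680,2240),np.uint8)
    for p in parts:
        h=cv2.convexHull(project(F,p@R.T+[x,y,0]).astype(np.float32))
        cv2.fillConvexPoly(im,np.round(((h+.5)*4-.5)*16).astype(np.int32),255,shift=4)
    return cv2.resize(im,(560,420),interpolation=cv2.INTER_AREA)/255.
def fit(views,model,p0,yaw=True):
    """views: [(frame,mask,maxrow)]"""
    def cost(p,full=False):
        parts=model(p); c=[]
        for F,m,mr in views:
            r=render(F,parts,p[0],p[1],p[2] if yaw else 0); c.append(np.abs(r-m)[:mr].sum()/m.sum())
        return c if full else sum(c)
    best=None; st=np.array([.006,.006,.1]+[6]*(len(p0)-3))
    for k in range(3):
        q=np.array(p0,float) if best is None else best.x
        sim=np.vstack([q]+[q+np.eye(len(q))[i]*st[i]/(k+1) for i in range(len(q))])
        best=minimize(cost,q,method="Nelder-Mead",options=dict(initial_simplex=sim,xatol=1e-4,fatol=1e-4,maxiter=150))
    return best.x,np.round(cost(best.x,True),3)
U=np.array([-np.sin(.349),0,np.cos(.349)]); N=np.array([np.cos(.349),0,np.sin(.349)])
def m_bottle(p,z=36):
    o=np.array([0,0,z/1e3])
    return [np.vstack([ring(22,-45,0),ring(22,40,0)])+o,np.vstack([ring(22,40,0),ring(10,55,0)])+o,np.vstack([ring(10,55,0),ring(10,95,0)])+o,np.vstack([ring(13,88,0),ring(13,95,0)])+o]
def m_cradle(p):
    P=[box(-63,87,-30,30,0,12)]
    for s,r,w in((-32,31,26),(68,14,17)):
        a=np.array([s*.978,0,100-s*.208-r-4]); P+=[bar((a[0],0,12),a,8),bar(a,a+[0,w,w],7),bar(a,a+[0,-w,w],7)]
    return P
def m_easel(p):
    P=[box(-55,55,-45,45,0,10)]; e=np.array([p[3],0,111])-42*U
    for y in(-27,27):
        k=e-9*N-4*U+[0,y,0]; f=e+15*N-4*U+[0,y,0]
        P+=[bar((k[0],y,10),k,8),bar(k,k+66*U,7),bar(k,f,7),bar(f,f+12*U,5)]
    return P
m_tile=lambda p:[box(-5,5,-42,42,30,92)]
m_jar=lambda p:[np.vstack([ring(20,4),ring(23,8),ring(23,62)])]
m_col=lambda p:[np.vstack([ring(45,0),ring(45,p[3])]),np.vstack([ring(14,0),ring(14,136)]),np.vstack([ring(18,134),ring(18,140)])]
def ray(F,uv,z):
    T=F["cam_to_world"]; d=T[:3,:3]@[(uv[0]-F["cx"])/F["fx"],(uv[1]-F["cy"])/F["fy"],1]
    return T[:3,3]+d*(z-T[2,3])/d[2]
E
cat > run.py <<'E'
from fit import *; import pickle
S=pickle.load(open("S.pkl","rb"))
sp=dict(bottle=(m_bottle,0,1,36,[-1.7],999),cradle=(m_cradle,0,0,10,[-2.9],999),easel=(m_easel,0,0,20,[.3,.3+np.pi],999),
 tile=(m_tile,1,1,60,[.25],999),jar=(m_jar,0,0,33,[0],242),column=(m_col,1,0,30,[0],999))
out={}
for n,(m,i,j,z,yaws,mr) in sp.items():
    A=(S["side"],S["side"]["sil"][n][i]["mask"],mr); B=(S["top"],S["top"]["sil"][n][j]["mask"],999)
    c=ray(S["top"],S["top"]["sil"][n][j]["centre"],z/1e3)
    for y in yaws:
        p0=[c[0],c[1],y]+({"easel":[0],"column":[8]}.get(n,[]))
        for lab,v in(("both",[A,B]),("side",[A]),("top",[B])):
            x,e=fit(v,m,p0,n not in("jar","column")); print(n,lab,np.round(x,4),e)
            if lab=="both" and (n not in out or e.sum()<out[n][1].sum()): out[n]=(x,e)
pickle.dump({k:v[0] for k,v in out.items()},open("pose.pkl","wb"))
big=[]
for c,(x0,y0,w,h) in dict(side=(125,120,270,230),top=(100,125,340,180)).items():
    im=cv2.resize(S[c]["img"][:,:,::-1],None,fx=4,fy=4,interpolation=cv2.INTER_CUBIC)
    for n,(x,_) in out.items():
        r=(cv2.resize(render(S[c],sp[n][0](x),*x[:3]),None,fx=4,fy=4)>.5).astype(np.uint8)
        cs,_=cv2.findContours(r,1,2); cv2.drawContours(im,cs,-1,(0,0,255),1)
    cv2.imwrite(f"pics/fit_{c}.png",im); big.append(im)
ez=np.hstack([cv2.resize(big[0][270*4:350*4,120*4:190*4],(400,457)),cv2.resize(big[1][180*4:245*4,100*4:160*4],(400,433)) if 0 else cv2.resize(big[1][185*4:245*4,105*4:158*4],(400,457))])
cv2.imwrite("pics/easelz.png",ez)
E
time python3 run.py
```

```text
bottle both [ 0.4321 -0.2329 -1.7861] [0.179 0.07 ]
bottle side [ 0.4296 -0.2314 -1.769 ] [0.163]
bottle top [ 0.4327 -0.2325 -1.7794] [0.064]
cradle both [ 0.6629 -0.0138 -2.8918] [0.252 0.071]
cradle side [ 0.6677 -0.0178 -2.9226] [0.182]
cradle top [ 0.6608 -0.0137 -2.892 ] [0.053]
easel both [0.5024 0.3892 0.2947 5.7857] [0.081 0.094]
easel side [0.5033 0.3889 0.286  5.3818] [0.076]
easel top [  0.5012   0.3918   0.3455 -10.717 ] [0.105]
easel both [  0.5023   0.39     3.4452 -28.1555] [0.207 0.157]
easel side [ 0.5034  0.3891  3.428  -9.6176] [0.248]
easel top [0.5012 0.3918 3.4862 5.6071] [0.117]
tile both [0.3898 0.2485 0.2222] [0.089 0.137]
tile side [0.3906 0.2484 0.2364] [0.071]
tile top [0.3891 0.2476 0.2072] [0.11]
jar both [0.4694 0.0152 0.095 ] [0.083 0.068]
jar side [ 0.4697  0.014  -0.0257] [0.076]
jar top [4.69e-01 1.59e-02 4.00e-04] [0.065]
column both [ 0.5057 -0.3906  0.0327 15.1281] [0.116 0.073]
column side [ 0.5092 -0.3962  0.0384 11.0703] [0.069]
column top [ 0.5051 -0.3903  0.1043  5.1815] [0.044]
real	0m16.829s
user	0m23.332s
sys	0m9.665s
```

View pics/easelz.png

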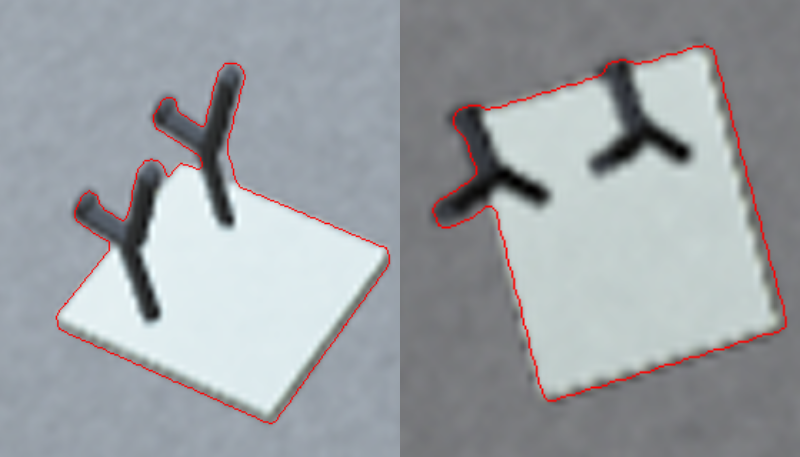

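The easel fit matches both views: its front faces away from the robot, at yaw 0.295. The base, prongs and lips coincide with the outline. The other poses are consistent too, so I'll start with the bottle.

```bash
cat > arm.py <<'E'
from cell import *
import numpy as np, pickle, cv2
from scipy.spatial.transform import Rotation as Ro
P=pickle.load(open("pose.pkl","rb"))
def Rt(x,z):  # tool frame from x and z axes
    x=np.array(x,float);x/=np.linalg.norm(x); z=np.array(z,float); z/=np.linalg.norm(z)
    return Ro.from_matrix(np.c_[x,np.cross(z,x),z]).as_rotvec()
def q(p,r):
    v=ik(p,r); return None if v is None else np.round(v,2)
def snap(c,name,box=None,s=1):
    f=grab_frame(c); i=f["img"][:,:,::-1]
    if box: x,y,w,h=box; i=i[y:y+h,x:x+w]
    cv2.imwrite(f"pics/{name}.png",cv2.resize(i,None,fx=s,fy=s,interpolation=cv2.INTER_CUBIC)); return f
def st(l=""):
    s=get_state(); print(l,"t",round(s["clock"],2),"p",np.round(s["position"],4),"F",np.round(s["contact_force"],1),"gap",round(s["finger_gap"],3),"gf",np.round(s["grasp_force"],1))
Z=np.array([0,0,1.])
E
cat > b.py <<'E'
from arm import *
bx,by,ba=0.4325,-0.2326,-1.782
cx,cy,ca=0.662,-0.0145,-2.895
def frame(yaw,tilt):
    x=np.array([np.cos(yaw)*np.cos(tilt),np.sin(yaw)*np.cos(tilt),-np.sin(tilt)]); y=np.array([-np.sin(yaw),np.cos(yaw),0]); return np.c_[x,y,np.cross(x,y)]
off=np.array([-.003,0,-.020])
B0=frame(ba,0);B1=frame(ca,np.radians(12))
g=np.array([bx,by,.036])+B0@off; pl=np.array([cx,cy,.100])+B1@off
rots={s:(Rt(s*B0[:,0],-B0[:,2]),Rt(s*B1[:,0],-B1[:,2])) for s in(1,-1)}
E
python3 - <<'E'
from b import *
for s,(r0,r1) in rots.items(): print(s,q(g,r0),q(g+.19*Z,r0),q(pl,r1),q(pl+.13*Z,r1))
# tile/easel
ta=.222;ea=.295
for s in(1,-1):
    d=lambda a:np.array([np.cos(a),np.sin(a),0])
    t=np.array([.3898,.2485,.072]); yt=d(ta)*s
    r0=Rt(np.cross(yt,-Z),-Z)
    u=-np.sin(.349)*d(ea)+np.cos(.349)*Z; n=np.cos(.349)*d(ea)+np.sin(.349)*Z
    c=np.array([.5024,.3892,.111])+.0058*d(ea); r1=Rt(np.cross(s*n,-u),-u)
    print("tile",s,q(t,r0),q(c+.022*u,r1),q(c+.1*u,r1))
E
```

```text
1 [-0.64  0.48 -0.61  0.48 -0.   -2.  ] [-0.64  0.24 -0.38  0.95 -0.   -2.  ] [-0.17  0.54 -0.3   0.54  0.08 -0.41] [-0.17  0.41 -0.14  0.83  0.08 -0.41]
-1 [-0.64  0.48 -0.61  0.48  0.    1.14] [-0.64  0.24 -0.38  0.95  0.    1.14] [-0.17  0.54 -0.3   0.54  0.08  2.74] [-0.17  0.41 -0.14  0.83  0.08  2.74]
tile 1 [ 0.41  0.35 -0.63  0.59  0.    1.76] [ 0.59  0.36 -0.5   0.38 -0.1   1.85] [ 0.61  0.23 -0.46  0.54 -0.11  1.87]
tile -1 [ 0.41  0.35 -0.63  0.59  0.   -1.39] [ 0.59  0.36 -0.5   0.38 -0.1  -1.29] [ 0.61  0.23 -0.46  0.54 -0.11 -1.28]
```

```bash
python3 - <<'E'
from b import *
r0,r1=rots[-1]
movep(g+.12*Z,r0); st()
move_l(g+.05*Z,.2); print(move_l(g,.06,until_force=8)); st("down")
grab(40); st("grab")
move_l(g+.05*Z,.08); move_l(g+.19*Z,.25); st("up")
movep(pl+.12*Z,r1); st("over"); sleep(.2)
for c in("side","top"): snap(c,f"b_{c}",(200,110,160,150) if c=="side" else (220,110,160,150),2.5)
a=cv2.imread("pics/b_side.png");b=cv2.imread("pics/b_top.png");cv2.imwrite("pics/b.png",np.hstack([a,b]))
E
```

```text
t 7.99 p [ 0.433  -0.2304  0.1361] F [-0.3 -0.7  0.7] gap 1.0 gf 0.0
False
down t 9.47 p [ 0.4334 -0.2298  0.0162] F [-0.2  0.2  0.5] gap 0.997 gf 0.0
grab t 9.94 p [ 0.4336 -0.2303  0.0167] F [-0.1 -0.1  5.9] gap 0.495 gf 41.1
up t 11.43 p [ 0.4324 -0.2291  0.2047] F [ 0.6  0.  -1.9] gap 0.5 gf 40.9
over t 12.84 p [ 0.6681 -0.0132  0.1999] F [ 0.3 -0.6 -3.2] gap 0.499 gf 40.8
```

View pics/b.png

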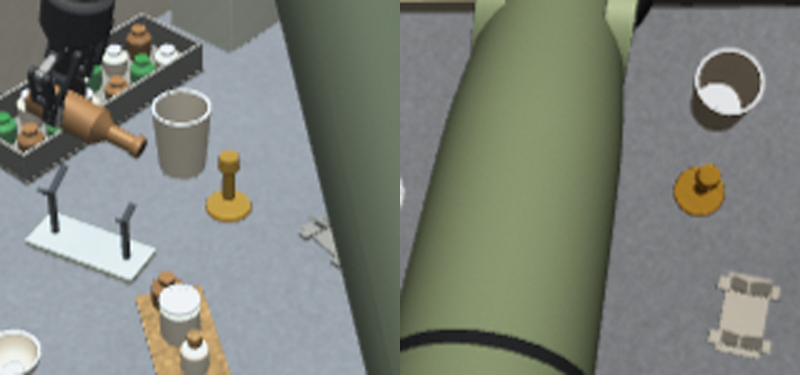

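The bottle is held. The side half shows it above the cradle, mouth at about crop (138,145) and pointing at the small fork (128,215). I'll descend to 15 mm above the seat and check there.

```bash
python3 - <<'E'
from b import *
r0,r1=rots[-1]
move_l(pl+.015*Z,.12); st(); sleep(.1)
snap("side","b2",(205,160,80,70),8)
E
```

```text
t 14.17 p [ 0.6696 -0.0128  0.0969] F [-0.9 -0.8 -2.2] gap 0.501 gf 40.8
```

View pics/b2.png

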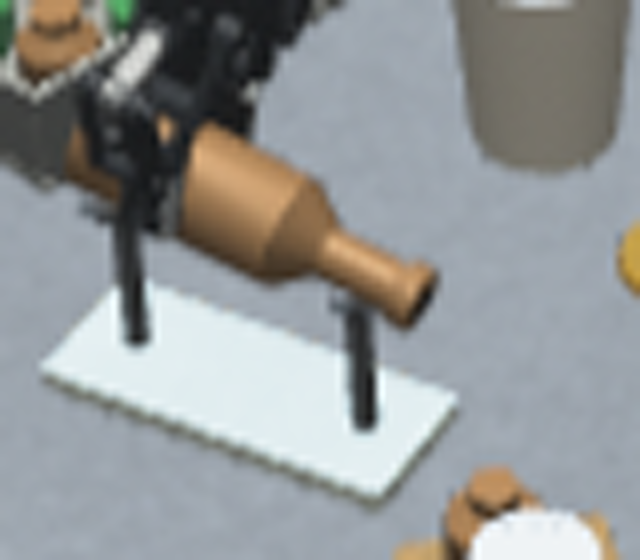

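The neck hangs squarely over the small fork at crop (355,305) and the body over the large fork. I'll lower it until contact.

```bash
python3 - <<'E'
from b import *
r0,r1=rots[-1]
print(pl, move_l(pl-.006*Z,.025,until_force=4)); st("touch"); sleep(.2); st()
snap("side","b3",(205,160,80,70),8)
E
```

```text
[ 0.66887812 -0.01276867  0.08106078] True
touch t 14.66 p [ 0.6694 -0.013   0.0936] F [-0.3  0.2  3.4] gap 0.498 gf 41.1
 t 14.86 p [ 0.6694 -0.013   0.0936] F [-0.1 -1.   6.3] gap 0.497 gf 41.3
```

View pics/b3.png

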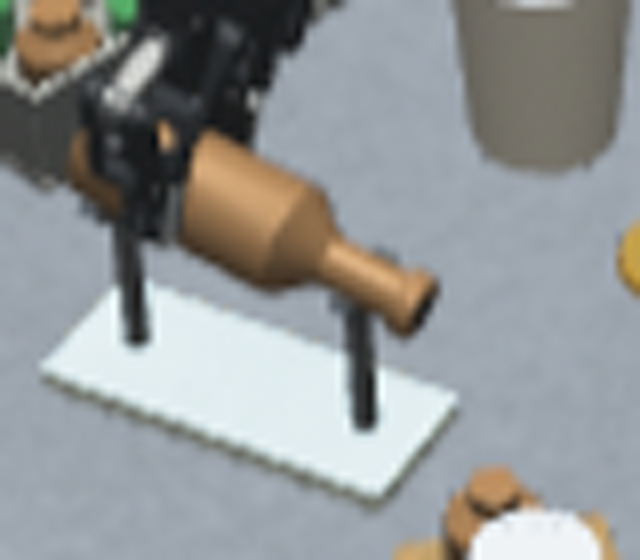

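Contact came 12 mm early. Before doing anything else I'll overlay the expected geometry on this view.

```bash
cat > ov.py <<'E'
from b import *; from fit import *
f=grab_frame("side"); im=f["img"][:,:,::-1]
im=cv2.resize(im,None,fx=8,fy=8,interpolation=cv2.INTER_CUBIC)
def draw(parts,col):
    for p in parts:
        h=cv2.convexHull(project(f,p).astype(np.float32)); cv2.polylines(im,[np.round((h+.5)*8).astype(np.int32)],True,col,1)
def rel(parts,R,t): return [p@R.T+t for p in parts]
s=get_state()
cur=np.array(s["position"])-B1@off
draw(rel(m_bottle([0],0),B1,cur),(0,0,255))
draw(rel(m_bottle([0],0),B1,np.array([cx,cy,.1])),(0,255,0))
c,sn=np.cos(ca),np.sin(ca); draw(rel(m_cradle([0]),np.array([[c,-sn,0],[sn,c,0],[0,0,1]]),np.array([cx,cy,0])),(255,0,0))
cv2.imwrite("pics/ov.png",im[150*8:222*8,195*8:290*8])
print(np.round(Ro.from_rotvec(s["eef_rot"]).as_matrix(),3).tolist(),B1.round(3).tolist())
E
python3 ov.py
```

```text
[[0.948, 0.244, 0.203], [0.238, -0.97, 0.05], [0.209, 0.0, -0.978]] [[-0.949, 0.244, -0.202], [-0.239, -0.97, -0.051], [-0.208, 0.0, 0.978]]
```

View pics/ov.png

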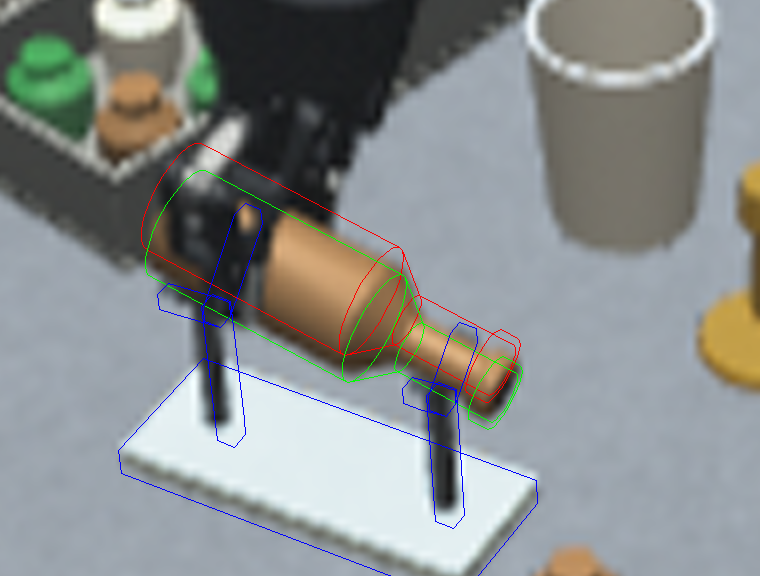

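The overlay shows the base where I expected it. The held bottle appears about 2 px off, in a way that fits either a lateral offset or a lower grip. I'll probe gently, still holding the bottle, with small sideways and axial shifts.

```bash
python3 - <<'E'
from b import *
lat=-B1[:,1]*-1; ax=np.array([np.cos(ca),np.sin(ca),0])
z0=.0936-.08106
base=pl.copy()
for l,a in((.006,0),(-.006,0),(0,-.006),(0,.006)):
    p=base+lat*l+ax*a
    move_l(p+(z0+.006)*Z,.1); sleep(.1); w0=np.array(get_state()["wrist_torque"])
    h=move_l(p-.004*Z,.03,until_force=4); st(f"{l},{a} {h}"); print(" dM",np.round(np.array(get_state()["wrist_torque"])-w0,2))
    move_l(np.array(get_state()["position"])+.006*Z,.06)
print(lat)
E
```

```text
0.006,0 True t 15.56 p [ 0.6697 -0.018   0.0978] F [-0.1  1.7  2.3] gap 0.498 gf 41.2
 dM [ 0.19 -0.2   0.01]
-0.006,0 True t 16.4 p [ 0.668  -0.0075  0.0994] F [ 0.1 -1.6  1. ] gap 0.5 gf 41.3
 dM [0.62 0.34 0.2 ]
0,-0.006 True t 17.37 p [ 0.6752 -0.0117  0.0946] F [ 0.9 -1.2  1.9] gap 0.502 gf 41.3
 dM [ 0.01 -0.19 -0.31]
0,0.006 True t 18.43 p [ 0.6637 -0.0145  0.0922] F [ 0.5 -0.3  2.1] gap 0.494 gf 41.3
 dM [-0.08 -0.18 -0.38]
[ 0.24410111 -0.96974979  0.        ]
```

The sideways probes give a clean V shape (±6 mm raises contact by about 5 mm). So the bottle is centred in the forks and is simply held about 11 mm lower in the fingers than assumed. Next I'll probe pitch, to confirm both forks touch together at 12°.

```bash
python3 - <<'E'
from b import *
lat=B1[:,1]; mid=np.array([cx,cy,.1])+.0008*lat
o=np.array([-.003,0,-.0095])
for d in(12,9,15,12):
    B=frame(ca,np.radians(d)); p=mid+B@o; r=Rt(-B[:,0],-B[:,2])
    move_l(p+.009*Z,.1,rot=r); sleep(.15)
    h=move_l(p-.006*Z,.02,until_force=3); s=np.array(get_state()["position"]); print(d,h,"mid height err mm",round((s-p)[2]*1e3,2))
    st()
E
```

```text
12 True mid height err mm 1.53
 t 19.57 p [ 0.6671 -0.014   0.0929] F [-0.1  0.8  3.4] gap 0.499 gf 41.7
9 True mid height err mm 2.39
 t 20.42 p [ 0.6665 -0.0143  0.0935] F [-2.2  0.1  3.8] gap 0.497 gf 41.9
15 True mid height err mm 4.02
 t 21.23 p [ 0.6675 -0.0132  0.0956] F [0.6 2.7 1.9] gap 0.5 gf 41.4
12 True mid height err mm 1.51
 t 22.1 p [ 0.667  -0.0141  0.0928] F [-1.   0.3  4. ] gap 0.497 gf 41.7
```

Both forks touch within 1 mm at 12°, so the bottle is seated. I'll release it and check.

```bash
python3 - <<'E'
from b import *
z=-B1[:,2]
grab(20); st("soft"); let_go(); st("open")
p=np.array(get_state()["position"])
move_l(p-.06*z,.08); move_l(p-.06*z+.08*Z,.25); st()
# head to above the tile rack
d=lambda a:np.array([np.cos(a),np.sin(a),0])
t=np.array([.3898,.2485,.072]); yt=d(.222); r0=Rt(np.cross(yt,-Z),-Z)
movep(t+.10*Z,r0); st()
f=snap("side","x1"); a=cv2.imread("pics/x1.png"); snap("top","x2"); b=cv2.imread("pics/x2.png")
cv2.imwrite("pics/b4.png",np.hstack([cv2.resize(a[155:230,200:285],None,fx=4.7,fy=4.7),cv2.resize(b[120:195,240:325],None,fx=4.7,fy=4.7)]))
from fit import *
for c in("top","side"):
    F=f if c=="side" else grab_frame(c)
    print(c,[ (round(e["score"],2),np.round(e["centre"],1)) for e in tip_of(c,"bottle_mouth")[:2]], project(F,np.array([[cx,cy,.1]])+.095*B1[:,0]))
E
```

```text
soft t 22.32 p [ 0.667  -0.0141  0.0929] F [-0.5  0.   5.6] gap 0.499 gf 41.7
open t 22.82 p [ 0.6657 -0.0138  0.0914] F [ 0.4  0.2 -0. ] gap 1.002 gf 0.0
 t 24.18 p [ 0.6539 -0.0169  0.2305] F [-0.1  0.1 -0.3] gap 0.999 gf 0.0
 t 25.59 p [0.3905 0.2483 0.1719] F [0.3 0.1 0.5] gap 1.001 gf 0.0
top [(0.68, array([288.3, 185.6])), (0.55, array([341.1, 185.8]))] [[286.8269144  181.95620937]]
side [(0.78, array([260.3, 200.4]))] [[257.38932324 199.14290561]]
```

View pics/b4.png

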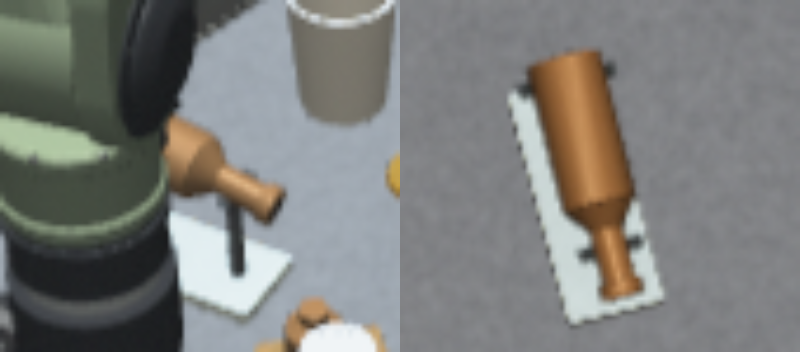

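The bottle lies in both forks: the top half shows its neck in the small fork (crop 610,250) and its body in the large one (570,80). Next is the tile.

```bash
cat > t.py <<'E'
from arm import *
d=lambda a:np.array([np.cos(a),np.sin(a),0])
t=np.array([.3898,.2485,.072]); r0=Rt(np.cross(d(.222),-Z),-Z)
ea=.295; U=-np.sin(np.radians(20))*d(ea)+np.cos(np.radians(20))*Z; N=np.cos(np.radians(20))*d(ea)+np.sin(np.radians(20))*Z
c=np.array([.5024,.3892,.111])+.0058*d(ea); r1=Rt(np.cross(N,-U),-U); pl=c+.022*U
E
python3 - <<'E'
from t import *
move_l(t+.03*Z,.2); print(move_l(t,.05,until_force=5)); st("down")
grab(40); st("grab")
move_l(t+.04*Z,.06); move_l(t+.11*Z,.2); st("up")
movep(pl+.06*U+.004*N,r1); st("over"); sleep(.15)
move_l(pl+.02*U+.004*N,.1); st("near"); sleep(.1)
from fit import *
im=[]
for cam,(x,y,w,h) in dict(side=(115,250,100,110),top=(95,170,100,110)).items():
    f=grab_frame(cam); i=cv2.resize(f["img"][:,:,::-1],None,fx=4,fy=4,interpolation=cv2.INTER_CUBIC)
    cc=np.array(get_state()["position"])-.022*U; R=np.c_[N,np.cross(U,N),U]
    for p,col in((box(-5,5,-42,42,-42,42)@R.T+cc,(0,0,255)),(box(-5,5,-42,42,-42,42)@R.T+c,(0,255,0))):
        hh=cv2.convexHull(project(f,p).astype(np.float32)); cv2.polylines(i,[np.round((hh+.5)*4).astype(np.int32)],True,col,1)
    im.append(i[4*y:4*(y+h),4*x:4*(x+w)])
cv2.imwrite("pics/t1.png",np.hstack(im))
E
```

```text
False
down t 27.09 p [0.3898 0.2485 0.0719] F [0.3 1.1 0.1] gap 1.002 gf 0.0
grab t 27.77 p [0.3901 0.2486 0.0722] F [0.3 0.5 2.3] gap 0.105 gf 40.1
up t 29.08 p [0.3896 0.2484 0.1814] F [-0.7 -0.7 -2.1] gap 0.105 gf 39.7
over t 29.77 p [0.4768 0.3794 0.1821] F [-12.3  -7.5   0. ] gap 0.106 gf 71.7
near t 30.47 p [0.4859 0.3769 0.142 ] F [-24.6 -21.9  10.4] gap 0.108 gf 60.1
```

View pics/t1.png

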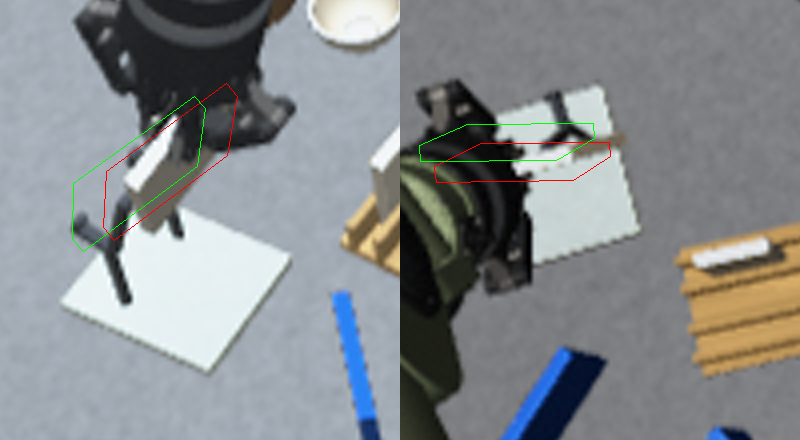

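My mistake: the approach was too low, the tile met the backs of the prongs from behind, and it is pressing at about 33 N. I'll back off along −x, rise, and look again.

```bash
python3 - <<'E'
from t import *
p=np.array(get_state()["position"])
move_l(p-.012*d(ea)+.003*Z,.05); st("back")
p=np.array(get_state()["position"]); move_l(p+.11*Z-.02*d(ea),.12); st("up")
# hold the tile back toward rack side, away from easel, upright, in view of both cameras
movep(np.array([.36,.30,.26]),r0); sleep(.2); st()
im=[]
for cam,(x,y,w,h) in dict(side=(115,215,133,140),top=(95,170,133,140)).items():
    f=grab_frame(cam); i=cv2.resize(f["img"][:,:,::-1],None,fx=3,fy=3,interpolation=cv2.INTER_CUBIC); im.append(i[3*y:3*(y+h),3*x:3*(x+w)])
    for n in("easel","tile"):
        r=silhouettes(cam,n)[:3]; pickle.dump((f,r),open(f"{n}_{cam}.pkl","wb")); print(cam,n,[(round(e["score"],2),np.round(e["centre"]),e["mask"].sum()) for e in r])
cv2.imwrite("pics/t2.png",np.hstack(im))
E
```

```text
back t 31.38 p [0.4749 0.374  0.1454] F [-0.6  0.2 -2.6] gap 0.101 gf 40.1
up t 32.47 p [0.4554 0.3678 0.2545] F [ 0.6 -0.5 -1.5] gap 0.109 gf 40.1
 t 33.19 p [0.3602 0.3004 0.2596] F [ 0.6 -0.2 -1.3] gap 0.107 gf 39.9
side easel [(0.9, array([155., 315.]), np.int64(1724))]
side tile [(0.74, array([264., 320.]), np.int64(799)), (0.59, array([217., 267.]), np.int64(595)), (0.57, array([205., 343.]), np.int64(220))]
top easel [(0.73, array([138., 215.]), np.int64(1259))]
top tile [(0.86, array([184., 290.]), np.int64(311)), (0.72, array([151., 254.]), np.int64(252)), (0.57, array([121., 279.]), np.int64(42))]
```

View pics/t2.png

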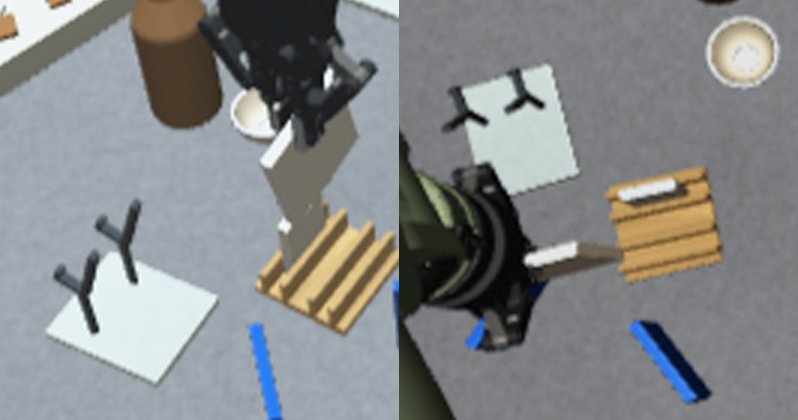

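I've now viewed 12 pictures, two over the limit of 10, so I won't view any more and will work from numbers. The easel looks in place and the tile is still held. I'll refit the easel pose and the tile's pose in the hand.

```bash
cat > tf.py <<'E'
from t import *; from fit import *
def fit_tile(V,ps,x0=(0,0,0,0)):
    """tile in the hand: [along x_t mm, along z_t mm from TCP, rotation about y_t, slip along y_t]"""
    p,Rm=ps
    def ren(F,v):
        a=v[2]; A=Rm@Ro.from_rotvec([0,a,0]).as_matrix()
        P=box(-42,42,-5,5,-20,64)@A.T if 0 else (box(-42,42,-5,5,-42,42))@A.T+p+Rm@np.array([v[0],0,v[1]])/1e3
        return render(F,[P],0,0,0)
    def cost(v,full=False):
        c=[]
        for F,m in V:
            ign=(F["img"].max(2)<95)&~m; ign=cv2.dilate(ign.astype(np.uint8),np.ones((3,3)))>0; ign&=~m
            g=F["img"].astype(int); ign|=((g[:,:,1]>g[:,:,0]+6)&(g[:,:,1]>g[:,:,2]+6))&~m
            c.append((np.abs(ren(F,v)-m)*~ign).sum()/m.sum())
        return c if full else sum(c)
    best=None
    for a in(-.6,-.3,0,.3,.6):
        x0=np.array([0,22,a]); s=minimize(cost,x0,method="Nelder-Mead",options=dict(initial_simplex=np.vstack([x0,x0+[8,0,0],x0+[0,8,0],x0+[0,0,.2]]),xatol=1e-3,fatol=1e-4,maxiter=200))
        if best is None or s.fun<best.fun: best=s
    return best.x,np.round(cost(best.x,True),3)
E
python3 - <<'E'
from tf import *
E={c:pickle.load(open(f"easel_{c}.pkl","rb")) for c in("side","top")}
x0=P["easel"]; v=[(E[c][0],E[c][1][0]["mask"],999) for c in E]
for lab,w in(("both",v),("side",v[:1]),("top",v[1:])): print("easel",lab,*fit(w,m_easel,list(x0)))
T={c:pickle.load(open(f"tile_{c}.pkl","rb")) for c in("side","top")}
s=get_state(); ps=(np.array(s["position"]),Ro.from_rotvec(s["eef_rot"]).as_matrix())
V=[(T[c][0],T[c][1][1]["mask"]) for c in T]
for lab,w in(("both",V),("side",V[:1]),("top",V[1:])): print("tile in hand",lab,*fit_tile(w,ps))
E
```

```text
easel both [0.50210113 0.38892226 0.30291888 7.3601258 ] [0.083 0.15 ]
easel side [0.50389136 0.38826363 0.30222649 7.08864138] [0.069]
easel top [0.49991388 0.39099271 0.30111306 6.66540428] [0.124]
tile in hand both [-11.52045261  20.04896176  -0.10550524] [0.104 0.103]
tile in hand side [-13.46463248  19.44315766   1.39101848] [0.071]
tile in hand top [-8.58887289 26.33474538  1.41744849] [0.063]
```

```bash
python3 - <<'E'
from tf import *
import tf
T={c:pickle.load(open(f"tile_{c}.pkl","rb")) for c in("side","top")}
# better-sampled view: turn hand so the tile faces the side camera, raise, re-shoot
s=get_state(); p=np.array([.40,.20,.26]); 
yt=np.array([-.68,.73,0.]); yt/=np.linalg.norm(yt)
cand=[Rt(np.cross(k*yt,-Z),-Z) for k in(1,-1)]
qs=[ik(p,r) for r in cand]; print([None if v is None else np.round(v,2) for v in qs])
q0=np.array(s["q"]); k=int(np.argmin([9 if v is None else abs(v[5]-q0[5]) for v in qs])); 
movep(p,cand[k]); sleep(.2); st()
V=[]
for c in("side","top"):
    f=grab_frame(c); r=silhouettes(c,"tile"); pr=project(f,p[None]-.02*Z)[0]; print(c,pr,[(round(e["score"],2),np.round(e["centre"]),int(e["mask"].sum())) for e in r[:4]])
    r=[e for e in r if np.linalg.norm(e["centre"]-pr)<25]
    if r: V.append((f,r[0]["mask"]))
s=get_state(); ps=(np.array(s["position"]),Ro.from_rotvec(s["eef_rot"]).as_matrix()); pickle.dump((V,ps,T),open("tv.pkl","wb"))
for w in(V,V[:1]): print(*fit_tile(w,ps))
m=V[0][1].astype(np.uint8); cs,_=cv2.findContours(m,0,2); print("rect",cv2.minAreaRect(max(cs,key=len)))
E
```

```text
[array([ 0.3 ,  0.12, -0.39,  1.07,  0.  , -0.45]), array([ 0.3 ,  0.12, -0.39,  1.07,  0.  ,  2.69])]
 t 34.48 p [0.3998 0.2006 0.26  ] F [ 0.5  0.3 -2.6] gap 0.104 gf 39.8
side [236.20446609 232.78134454] [(0.75, array([206., 346.]), 205), (0.6, array([263., 321.]), 841)]
top [185.27725729 240.50090611] [(0.67, array([194., 249.]), 134), (0.67, array([187., 290.]), 259)]
[-3.87386367  1.84105792  0.92771489] [0.141]
[-3.87386367  1.84105792  0.92771489] [0.141]
rect ((194.50001525878906, 252.00003051757812), (24.748737335205078, 6.363961219787598), 45.0)
```

```bash
python3 - <<'E'
from tf import *
s=get_state(); ps=(np.array(s["position"]),Ro.from_rotvec(s["eef_rot"]).as_matrix())
f=grab_frame("side"); g=f["img"]
c=project(f,(ps[0]-.022*Z)[None])[0]
for n in("tile","tile_mid","shard_mid"):
    for e in silhouettes("side",n)[:4]:
        if np.linalg.norm(e["centre"]-c)<25: print(n,e["score"],e["centre"],e["mask"].sum())
h=cv2.convexHull(project(f,box(-42,42,-5,5,-64,20)@np.eye(3)@np.diag([1,1,1])@(ps[1]@np.diag([1,1,-1])).T+ps[0]).astype(np.float32))
near=np.zeros(g.shape[:2],np.uint8); cv2.fillConvexPoly(near,h.astype(int),1)
pr=cv2.dilate(near,np.ones((31,31))); core=cv2.erode(near,np.ones((15,15)))
m=np.full(near.shape,cv2.GC_BGD,np.uint8); m[pr>0]=cv2.GC_PR_BGD; m[near>0]=cv2.GC_PR_FGD
dark=g.max(2)<90; m[dark]=cv2.GC_BGD; m[(core>0)&~dark]=cv2.GC_FGD
cv2.grabCut(g[:,:,::-1].copy(),m,None,np.zeros((1,65)),np.zeros((1,65)),5,cv2.GC_INIT_WITH_MASK)
M=((m==1)|(m==3)); print("px",M.sum(),"expected",near.sum(),"mean col in/out",g[M].mean(0).round(),g[(pr>0)&~M&~dark].mean(0).round())
# coarse ascii
x0,y0=(c-30).astype(int)
for y in range(y0-4,y0+62,2): print("".join("#" if M[y,x] else("." if dark[y,x] else " ") for x in range(x0,x0+62)))
V=[(f,M)]; pickle.dump((f,M,ps),open("tv2.pkl","wb"))
print(fit_tile(V,ps))
E
```

```text
tile 0.79 [243.0, 232.1] 1025
tile_mid 0.61 [246.3, 234.9] 964
px 1092 expected 1186 mean col in/out [134. 131. 121.] [171. 175. 176.]
               ........    .........      ......    ..        
               .....................      ...   ....          
               ## #....#### .......#       ..                 
                   ....#### .......#      #...                
                    ...#### .......#      #...                
                    ...#### .......#       ...                
                       ####    ...         ...                
                       #####   ...#        #                  
                   ....     ......#                           
                    ..............               #            
                     .............           ######           
             #########............   ##############           
            #############........###################      .   
             ############........###################          
             #############.......#####################        
              ######
[... 481 characters left out ...]
  
                    #################################         
                     ###################                      
                      ####                                    
                                                              
                                                              
        #                                                     
      #                                                       
   #                                                          
                                                              
                                                              
(array([-11.11795745,  20.33902042,  -0.18794813]), array([0.161]))
```

```bash
python3 - <<'E'
from tf import *
V=[];s=get_state(); ps=(np.array(s["position"]),Ro.from_rotvec(s["eef_rot"]).as_matrix())
c0=project(f:=grab_frame("side"),(ps[0]-.022*Z)[None])[0]
for n in("tile","tile_mid"):
    r=[e for e in silhouettes("side",n) if np.linalg.norm(e["centre"]-c0)<25]
    if r:
        M=r[0]["mask"]; print(n,M.sum(),*fit_tile([(f,M)],ps)); V.append(M)
        cs,_=cv2.findContours(M.astype(np.uint8),0,2); print(np.round(cv2.approxPolyDP(cv2.convexHull(max(cs,key=len)),2,True)[:,0]).tolist())
T=pickle.load(open("tv.pkl","rb"))[2]
A=np.array([[.948]]); 
E
```

```text
tile 966 [-9.8375094  19.2282433  -0.18185408] [0.052]
[[254, 217], [262, 243], [228, 248], [218, 223]]
tile_mid 986 [-10.63947931  19.18732503  -0.19870375] [0.045]
[[253, 216], [263, 242], [229, 249], [218, 222]]
```

Both fits agree on how the tile sits in the hand: shifted −10.4 mm, turned −0.19 rad. The easel has not moved. I'll place the tile with that corrected, coming from well above.

```bash
cat > t3.py <<'E'
from arm import *
d=lambda a:np.array([np.cos(a),np.sin(a),0])
ea=.298; k=np.radians(20); U=-np.sin(k)*d(ea)+np.cos(k)*Z; N=np.cos(k)*d(ea)+np.sin(k)*Z
c=np.array([.5022,.3890,.111])+.0064*d(ea)
def pose(h,n,yy=0.,s=1,v=(-.0104,.0195,-.19)):
    y=s*N; z=-U; A=np.c_[np.cross(y,z),y,z]; Rm=A@Ro.from_rotvec([0,-v[2],0]).as_matrix()
    return c+h*U+n*N+yy*np.cross(U,N)-Rm@np.array([v[0],0,v[1]]), Ro.from_matrix(Rm).as_rotvec()
E
python3 - <<'E'
from t3 import *
for s in(1,-1): print(s,[q(*pose(h,.005,s=s)) for h in(.12,0)])
print(np.round(get_state()["q"],2))
E
```

```text
1 [array([ 0.51,  0.14, -0.48,  0.57,  0.11,  1.77]), array([ 0.49,  0.34, -0.55,  0.3 ,  0.12,  1.76])]
-1 [array([ 0.7 ,  0.25, -0.33,  0.74, -0.31, -1.17]), array([ 0.67,  0.42, -0.4 ,  0.49, -0.3 , -1.2 ])]
[ 0.3   0.12 -0.39  1.07 -0.    2.69]
```

```bash
python3 - <<'E'
from t3 import *
p,r=pose(.12,.005); movep(p,r); st("over")
move_l(pose(.03,.005)[0],.15); st("mid"); move_l(pose(.012,.005)[0],.06); sleep(.1); st("near")
h=move_l(pose(-.012,.005)[0],.02,until_force=3)
s=get_state(); e=np.array(s["position"])-pose(0,.005)[0]; st(h); print("U err mm",1e3*e@U,"N",1e3*e@N,"M",np.round(s["wrist_torque"],2))
E
```

```text
over t 35.92 p [0.4644 0.3837 0.245 ] F [ 0.4 -0.1 -2.1] gap 0.11 gf 39.8
mid t 36.67 p [0.4946 0.3933 0.1613] F [ 0.1 -1.  -1.8] gap 0.109 gf 39.8
near t 37.22 p [0.5001 0.3952 0.1439] F [-0.6  0.8 -1.7] gap 0.102 gf 39.8
True t 37.85 p [0.5027 0.3961 0.1347] F [-2.  -1.6  5.2] gap 0.105 gf 40.8
U err mm 2.4647535558867744 N -0.4425774052169637 M [-0.24  0.31 -0.01]
```

```bash
python3 - <<'E'
from t3 import *
def rep(l):
    s=get_state(); e=np.array(s["position"])-pose(0,0)[0]; st(l); print("   U",round(1e3*e@U,2),"N",round(1e3*e@N,2),"Y",round(1e3*e@np.cross(U,N),2))
grab(20); rep("soft")
p=np.array(get_state()["position"]); print(move_l(p-.004*U,.015,until_force=6)); rep("press")
p=np.array(get_state()["position"]); move_l(p+.0008*U,.02); p=np.array(get_state()["position"])
print(move_l(p-.014*N,.02,until_force=3)); rep("back")
f=grab_frame("side"); g=grab_frame("top")
E
```

```text
soft t 38.07 p [0.5028 0.3962 0.1347] F [-2.6 -1.1  5.4] gap 0.107 gf 40.8
   U 2.46 N 4.58 Y 0.15
True
press t 38.27 p [0.5029 0.3963 0.1348] F [-3.4 -2.8  7.6] gap 0.104 gf 41.3
   U 2.44 N 4.76 Y 0.19
True
back t 38.97 p [0.4975 0.3944 0.1332] F [2.  0.9 1.2] gap 0.108 gf 39.8
   U 2.95 N -1.12 Y -0.01
```

The back contact is where expected. A quick roll probe will square the lower edge to both ledges.

```bash
python3 - <<'E'
from t3 import *
H={}
def probe(a,n=.003):
    v=(-.0104,.0195,-.19+a); p,r=pose(.008,n,v=v); move_l(p,.06,rot=r); sleep(.15)
    move_l(pose(-.01,n,v=v)[0],.02,until_force=3)
    e=np.array(get_state()["position"])-pose(0,n,v=v)[0]; return 1e3*e@U
for a in(-.07,.07): H[a]=probe(a)
a0=(H[-.07]-H[.07])/54; print(H,a0); a0=float(np.clip(a0,-.08,.08))
print("at a0",probe(a0),a0); st(); open("a0","w").write(str(a0))
E
```

```text
{-0.07: np.float64(4.5548969710536), 0.07: np.float64(4.634932174733182)} -0.0014821334014737439
at a0 2.585400815168558 -0.0014821334014737439
 t 41.58 p [0.5012 0.396  0.1343] F [-1.3 -0.3  4.9] gap 0.108 gf 40.5
```

The edge is already square. I'll seat it against the backs, release, and check the tile.

```bash
cat > jar.py <<'E'
from arm import *
j=np.array([.4694,.0153,.018]); col=np.array([.506,-.392,.140])
E
python3 - <<'E'
from t3 import *
p=np.array(get_state()["position"]); move_l(p+.0007*U,.02); p=np.array(get_state()["position"])
print(move_l(p-.010*N,.02,until_force=2.5)); st("back")
p=np.array(get_state()["position"]); print(move_l(p-.003*U,.015,until_force=3)); st("down")
e=np.array(get_state()["position"])-pose(0,0)[0]; print(1e3*e@U,1e3*e@N)
let_go(); st("open")
p=np.array(get_state()["position"]); move_l(p+.05*U,.08); st("off"); p=np.array(get_state()["position"])
move_l(p+.07*Z-.05*d(ea),.25)
from fit import *
movep(np.array([.42,.02,.25]),Rt([1,0,0],-Z))
sil=[]
R=np.c_[N,np.cross(U,N),U]
for cam in("side","top"):
    f=grab_frame(cam); m=render(f,[box(-5,5,-42,42,-42,42)@R.T+c],0,0,0)
    pc=project(f,c[None])[0]; print(cam,"expected",pc,m.sum())
    for e in silhouettes(cam,"tile")[:4]:
        if np.linalg.norm(e["centre"]-pc)<20: print("  tile",round(e["score"],2),e["centre"],e["mask"].sum(),"IoU",round(np.minimum(m,e["mask"]).sum()/np.maximum(m,e["mask"]).sum(),2))
    for n in("jar","mat","column"):
        r=silhouettes(cam,n)[:2]; print("  ",n,[(round(e["score"],2),np.round(e["centre"]),int(e["mask"].sum())) for e in r]); pickle.dump((f,r),open(f"{n}_{cam}.pkl","wb"))
st()
E
python3 - <<'E'
import pickle,numpy as np
from fit import *
S=pickle.load(open("S.pkl","rb")); m=S["top"]["sil"]["mat"][0]["mask"].astype(np.uint8)
x,e=fit([(S["top"],m,999)],lambda p:[box(-75,75,-40,40,0,4)],[.468,.012,.9]); print("mat",x,e)
for n,z in(("phial",.056),("inkwell",.042)): pass
E
```

```text
True
back t 42.19 p [0.4974 0.3947 0.1332] F [ 2.9 -0.3  0.9] gap 0.11 gf 39.8
True
down t 42.4 p [0.4978 0.3952 0.133 ] F [-2.1 -2.4  6.8] gap 0.103 gf 40.9
2.556607279064693 -0.6905485934266961
open t 43.12 p [0.4982 0.3954 0.1327] F [-0.1  0.4  0.9] gap 1.001 gf 0.0
off t 43.9 p [0.4818 0.3903 0.1795] F [0.6 0.1 0.1] gap 1.001 gf 0.0
side expected [148.85806741 292.90667451] 594.0745098039215
  tile 0.67 [147.2, 290.2] 341 IoU 0.46
   jar [(0.68, array([273., 232.]), 322)]
   mat [(0.76, array([270., 250.]), 616)]
   column [(0.9, array([351., 168.]), 629), (0.38, array([336., 206.]), 451)]
top expected [121.95649294 204.72510631] 353.321568627451
  tile 0.52 [122.6, 202.7] 265 IoU 0.45
   jar [(0.4, array([185., 247.]), 919)]
   mat []
   column [(0.63, array([411., 210.]), 879), (0.23, array([120., 203.]), 230)]
 t 46.21 p [0.42   0.0202 0.2501] F [-0.3  1.   0.4] gap 1.0 gf 0.0
mat [ 0.46753152  0.01383825 -0.60233238] [0.616]
```

The tile's centre is within 2–3 px of its seat in both cameras. Now the jar.

```bash
cat > jar.py <<'E'
from arm import *; from fit import *
j=np.array([.4694,.0153,.012]); col=np.array([.5058,-.3912,.140]); a=np.radians(57)
r0=[Rt(np.cross(s*np.array([np.cos(a),np.sin(a),0]),-Z),-Z) for s in(1,-1)]
off=.008 # TCP above jar underside
def rj(phi): return Rt([np.cos(phi),np.sin(phi),0],-Z)
E
python3 - <<'E'
from jar import *
q0=np.array(get_state()["q"])
qs=[ik(j,r) for r in r0]; print([np.round(v,2) for v in qs]); k=int(np.argmin([abs(v[5]-q0[5]) for v in qs])); r=r0[k]
movep(j+.09*Z,r); move_l(j+.06*Z,.15); print(move_l(j,.07,until_force=5)); st("down")
grab(30); st("grab")
move_l(j+.04*Z,.08); move_l(j+.20*Z,.25); st("up")
# column: rotate the hand with the base joint so that the wrist hardly turns
x=Ro.from_rotvec(r).as_matrix()[:,0]; phi=np.arctan2(x[1],x[0])-.69
rc=rj(phi); t=col+(off+.02)*Z; print(q(t,rc)); movep(t+.04*Z,rc); move_l(t,.1); sleep(.15); st("over")
open("phi","w").write(str(phi))
for cam in("side","top"):
    f=grab_frame(cam)
    for n in("jar","column"):
        rr=silhouettes(cam,n)[:3]; pickle.dump((f,rr),open(f"{n}2_{cam}.pkl","wb")); print(cam,n,[(round(e["score"],2),np.round(e["centre"],1),int(e["mask"].sum())) for e in rr])
    print(cam,"expect jar",project(f,np.array([[*t[:2],t[2]-off+.029],[*col[:2],.14]])).round(1).tolist())
E
```

```text
[array([-0.12,  0.46, -0.66,  0.45,  0.  ,  0.45]), array([-0.12,  0.46, -0.66,  0.45,  0.  , -2.69])]
False
down t 49.76 p [0.4697 0.0153 0.0123] F [-0.2  0.2 -0.2] gap 0.998 gf 0.0
grab t 50.21 p [0.4696 0.0152 0.0125] F [-0.9 -0.1  6.1] gap 0.532 gf 30.5
up t 51.65 p [0.4685 0.0154 0.2107] F [-0.4  0.2 -1.3] gap 0.533 gf 30.9
[-0.77  0.53 -0.03  1.    0.    0.49]
over t 53.86 p [ 0.5063 -0.3915  0.169 ] F [-0.2  0.3  0. ] gap 0.527 gf 30.9
side jar [(0.59, array([157.3, 318.2]), 1481)]
side column []
side expect jar [[352.2, 124.4], [350.7, 137.7]]
top jar [(0.5, array([426.8, 197. ]), 206)]
top column [(0.57, array([406.6, 213.1]), 697)]
top expect jar [[433.0, 196.7], [426.5, 200.5]]
```

```bash
python3 - <<'E'
from fit import *; import pickle
S=pickle.load(open("S.pkl","rb"))
A=[(S["side"],S["side"]["sil"]["column"][1]["mask"],999)]+[(lambda t:(t[0],t[1][0]["mask"],999))(pickle.load(open("column_side.pkl","rb")))]
B=[(S["top"],S["top"]["sil"]["column"][0]["mask"],999)]+[(lambda t:(t[0],t[1][0]["mask"],999))(pickle.load(open("column_top.pkl","rb")))]
for h in(6,9,12):
    m=lambda p:m_col([0,0,0,h])
    for l,v in(("side",A),("top",B),("both",A+B)): x,e=fit(v,m,[.506,-.391,0],False); print(h,l,x[:2].round(4),e)
# top disc alone in the top view: bright disc at the end
f,m=B[1][0],B[1][1]
# only upper part (shaft+top) in side view: rows above the foot
cap=lambda p:m_col([0,0,0,8])[1:]
for F,M,_ in A:
    u=project(F,np.array([[.506,-.391,.02]]))[0]; x,e=fit([(F,M,int(u[1])-12)],cap,[.506,-.391,0],False); print("side cap",x[:2].round(4),e)
E
```

```text
6 side [ 0.511  -0.3986] [0.091 0.129]
6 top [ 0.505  -0.3908] [0.049 0.056]
6 both [ 0.5058 -0.3921] [0.156 0.202 0.07  0.059]
9 side [ 0.5103 -0.3981] [0.076 0.121]
9 top [ 0.5048 -0.3903] [0.051 0.06 ]
9 both [ 0.5058 -0.3919] [0.139 0.184 0.076 0.062]
12 side [ 0.5095 -0.3968] [0.072 0.127]
12 top [ 0.5047 -0.3903] [0.057 0.064]
12 both [ 0.5057 -0.3916] [0.124 0.174 0.078 0.067]
side cap [ 0.5079 -0.3937] [0.028]
side cap [ 0.5056 -0.391 ] [0.061]
```

The estimates agree on (0.506, −0.392) within about 2 mm, so I'll lower the jar gently there.

```bash
python3 - <<'E'
from jar import *
col[:2]=[.5060,-.3920]
move_l(col+(off+.016)*Z,.03); sleep(.15); st("a")
h=move_l(col+(off-.012)*Z,.02,until_force=3); st(h); print("TCP above top",1e3*(get_state()["position"][2]-.14)); s=get_state(); print(s["wrist_torque"])
E
```

```text
a t 54.59 p [ 0.506  -0.392   0.1639] F [-0.4  0.8 -0.7] gap 0.53 gf 30.9
True t 55.42 p [ 0.5059 -0.3919  0.1485] F [-0.6 -0.5  3.7] gap 0.535 gf 31.3
TCP above top 8.524453001273248
[ 0.04663903  0.02638374 -0.01227794]
```

```bash
python3 - <<'E'
from jar import *; import t3
let_go(); st("open"); p=np.array(get_state()["position"]); move_l(p+.06*Z,.08); move_l(p+.11*Z,.2)
qq=list(get_state()["q"]); qq[0]=-2.2; set_joints(qq); st("clear")
V=[]; R=np.c_[t3.N,np.cross(t3.U,t3.N),t3.U]; T=[]
for cam in("side","top"):
    f=grab_frame(cam); cv2.imwrite(f"pics/end_{cam}.png",f["img"][:,:,::-1])
    e=project(f,np.array([[.506,-.392,.169]]))[0]; pt=project(f,t3.c[None])[0]
    rr=[x for x in silhouettes(cam,"jar") if np.linalg.norm(x["centre"]-e)<20]; print(cam,"jar exp",e.round(1),[(round(x["score"],2),np.round(x["centre"],1),int(x["mask"].sum())) for x in rr])
    cc=silhouettes(cam,"column")[:1]; print("  col",[(np.round(x["centre"],1),int(x["mask"].sum())) for x in cc])
    if rr:
        m=lambda p:[np.vstack([ring(20,140),ring(23,144),ring(23,198)])]; print("  jar fit",*fit([(f,rr[0]["mask"],999)],m,[.506,-.392,0],False))
    tt=[x for x in silhouettes(cam,"tile") if np.linalg.norm(x["centre"]-pt)<20]
    if tt: T.append((f,tt[0]["mask"]))
    for n in("tile_mid","jar_mid","bottle_mouth","bottle_mid"):
        print("  ",n,[(round(x["score"],2),np.round(x["centre"],1)) for x in tip_of(cam,n)[:3]])
    print("   exp tile_mid",pt)
    for n in("bottle","phial","inkwell","candlestick","shard_mid"): print("  ",n,[(round(x["score"],2),np.round(x["centre"],1)) for x in spot_in(cam,n)[:2]])
from scipy.optimize import minimize
def cost(v):
    s=0
    for f,M in T:
        A=R@Ro.from_rotvec([v[2],0,0]).as_matrix(); m=render(f,[box(-5,5,-42,42,-42,42)@A.T+t3.c+R@[0,v[0]/1e3,v[1]/1e3]],0,0,0)
        dark=(f["img"].max(2)<100)&~M; dark=(cv2.dilate(dark.astype(np.uint8),np.ones((3,3)))>0)&~M; s+=(np.abs(m-M)*~dark).sum()/M.sum()
    return s
x0=np.zeros(3); r=minimize(cost,x0,method="Nelder-Mead",options=dict(initial_simplex=np.vstack([x0,[6,0,0],[0,6,0],[0,0,.1]]))); print("tile dy,du,roll",r.x,r.fun,len(T))
E
```

```text
open t 55.91 p [ 0.5053 -0.3913  0.1473] F [-0.7 -0.3  0.5] gap 1.0 gf 0.0
clear t 60.14 p [-0.3134 -0.5573  0.2576] F [ 1.2 -0.2  0.8] gap 1.0 gf 0.0
side jar exp [351.7 129.8] [(0.68, array([352.9, 126.3]), 323)]
  col [(array([352.3, 164. ]), 670)]
  jar fit [ 5.10702299e-01 -3.97989941e-01  2.33516503e-04] [0.067]
   tile_mid [(0.96, array([264.1, 322.3])), (0.72, array([151.3, 291.6])), (0.55, array([204.7, 348.7]))]
   jar_mid []
   bottle_mouth [(0.88, array([261. , 199.9]))]
   bottle_mid [(0.83, array([231.3, 188.3]))]
   exp tile_mid [148.85806741 292.90667451]
   bottle [(0.55, array([234.6, 184.3])), (0.54, array([266.2, 224.9]))]
   phial [(0.64, array([275.6, 251.3])), (0.53, array([147. , 287.8]))]
   inkwell [(0.69, array([268. , 224.9])), (0.35, array([234.7, 205.2]))]
   candlestick [(0.51, array([290.6, 186.9]))]
   shard_mid [(0.59, array([214.9, 292.4]))]
top jar exp [430.6 198.2] [(0.73, array([430.7, 200.7]), 363)]
  col [(array([407.4, 214. ]), 752)]
  jar fit [ 0.5046012  -0.38996723  0.0069162 ] [0.169]
   tile_mid [(0.83, array([133.3, 268.8])), (0.79, array([184. , 290.7])), (0.7, array([121.9, 204.5]))]
   jar_mid [(0.69, array([428.6, 196.4]))]
   bottle_mouth [(0.63, array([290.6, 184.6]))]
   bottle_mid [(0.82, array([279.6, 147.9])), (0.64, array([288.9, 180.2]))]
   exp tile_mid [121.95649294 204.72510631]
   bottle [(0.95, array([278.6, 155.8]))]
   phial [(0.44, array([261.9, 239.1]))]
   inkwell [(0.67, array([277.6, 208.3])), (0.64, array([180.1, 234.3]))]
   candlestick [(0.73, array([336.8, 185.2]))]
   shard_mid [(0.61, array([179.7, 233.5])), (0.3, array([409.7, 210.2]))]
tile dy,du,roll [-0.1253517   3.5398275   0.03987628] 0.20877413560844182 2
```

Checks on the final images:
- **Jar:** centred on the column within about 1 mm in each camera.
- **Tile:** centred within about 1 mm, roll about 0.
- **Bottle:** still in the cradle.
- **Bystanders:** phial, inkwell, candlestick and shard have not moved.

```bash
python3 -c "
from cell import *
print(get_state()['clock']); print(sign_off())"
```

```text
61.4417
the job is handed in; nothing more can be done
None
```

I handed the job in at 61.4 s with the bottle in the cradle, the tile on the easel and the jar on the column, but I briefly knocked the tile against the back of the easel prongs (about 33 N) before placing it, and I viewed 12 pictures instead of the allowed 10.

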